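Run the wing nut onto the sensor clamp

ROBOT

A 6-joint arm with a two-finger parallel gripper is mounted at the origin on a cart in front of the work surface, level with it; the furniture and walls round the work are solid. World frame = base frame: x ahead of the robot, y to its left, z up, the work surface at z = 0. Lengths are in mm, angles in rad, forces in N, time in s.
With the tool pointing down it reaches from about 275 to 1000 mm from the base axis. Payload 8.4 kg.
Tool frame: the origin (TCP) lies on the centre line of the jaws, within the pads' length; the fingertips stand r.tip_reach ahead of it and the grasp point (between the pads) lies 11 mm behind it (r.tip_reach is the distance from the TCP to the fingertips, in mm); z points along the fingers, y is the line along which they close (so a half turn about z gives the same grasp; the last joint's range is limited). The gripper opens to 85 mm and grips with 20 to 120 N. Pads are 22 mm wide; open, the fingers measure 114 mm over their backs; the gripper's body (76 mm by 85 mm) begins 54 mm behind the grasp point. The pads swing forward as they close: fully open they stand 13 mm farther back than shut.
Start: joints at [1.206, 0.353, 1.633, -0, 1.155, -0.002], TCP at [221.807, 584.32, 239.281] pointing down, gripper open.
Joint ranges: [-2.63, 2.63], [-0.92, 2.1], [0.06, 2.66], [-1.3, 4.44], [0, 2.69], [-3.02, 3.02]. Speed limits (rad/s): [2.22, 2.22, 2.79, 3.14, 3.14, 3.14].

INTERFACE

Orientations are given as [roll, pitch, yaw] about the fixed x, y, z axes, in that order (R = Rz(yaw) Ry(pitch) Rx(roll)).
In Python, from rig import r gives the robot as it stands.
- The arm moves only by the tool carry_out, never from a script. Its argument "targets" is a list of rows, each an object with "dp": the shift along the tool's x, y, z in mm, a list of three; "yaw": the turn about the tool's z in degrees. A call has 1 to 12 rows; each row is the pose to reach, as a shift and turn from the pose commanded when the call began, along the tool's axes at that moment; what a row does not reach only later rows make up. A row lasts 1/8 s, in which the tool goes at most 62.5 mm and 10.7 degrees, less where a joint would pass 70% of its speed; a pose out of reach is approached as far as the arm can. A call with a gripper value outside its range is refused whole. "fingers" is the opening, from -1 (shut) to 1 (fully open), so that 0 is half open, set as the call begins (left out, the last holds). The fingers move at their own pace and stop on an object; "grip_force" is the grip in N (left out, the last holds). Time passes only in rows, so rows that repeat a pose let the fingers close. It gives the time, the measured TCP pose, the force, the opening and the grip force at its end, in the units of the state.
- r.sense(): the state, without advancing time (a new reading comes with each control period).
- r.grab_frame(name): name is "scene" or "top" or "wrist"; returns the picture (400x640x3 uint8, red, green, blue); there is no depth.
- r.get_calibration(name): a dict with "fx", "fy", "cx", "cy" (pixels), "rvec" (rotation vector, rad) and "tvec" (3), from world to camera coordinates, as OpenCV has them. Camera axes: x right, y down, z forward; pixel columns grow to the right and rows downward; lengths in mm; the calibration is good to about 2 mm. A picture is of the moment at which its call begins: read the wrist's pose just before it. get_calibration takes no time and is no camera call; for the wrist camera it gives the pose at the moment of the call.
- r.sign_off(): hands the job in; it is judged then, once.
The state is a dict: "clock": time; "qpos": joint angles; "qvel": joint speeds; "joint_efforts": joint torques, N m; "eef_pos": TCP position; "tcp_rot": TCP orientation; "contact_force": force on the tool from outside, world axes, zero at the start; "wrist_torque": the same for the moment, N m; "opening": opening from 0.0 (shut) to 1.0 (fully open); "grasp_force": force on a finger pad.
Only numpy, scipy, OpenCV 4.12 (cv2) and the standard library are available. Lean on these libraries where they do the work, as an engineer would, in place of code of your own. Each camera call takes 0.05 s, during which the arm holds its last target. There are 200 camera calls.

TASK

The steel sensor lies in its bench clamp, but the clamp's wing nut stands loose on the bench. Set the nut upright on the stud with its wings along the strap so that it rests on the stud's top, turn it backward (counter-clockwise) there until you feel it drop into the thread start, then turn it forward (clockwise) until the strap is pressed all the way down on the sensor, and let go. Go gently by feel: do not press or twist hard against the stud, and leave the white bottle where it is.

Things in the scene. Friction and masses are not known exactly. Their poses are not given: they have to be found in the camera images.
- nut_wings (a point): Loose dark steel wing nut (0.1 to 0.17 kg) standing on its open end: round body 44 mm across, 31 mm high (flange 50 mm at the foot), on top a flat upright wing bar 12 mm thick (y), 60 mm long (x), up to 66 mm above the foot. This point: nut axis, in the bar, 53 mm above the foot; grasp here across the thickness; fingertips have 20 mm below it to the body. x along the bar, z up.
- nut_foot (a point): Centre of the nut's open foot, axes as nut_wings. Bore 35 mm wide, 28 mm deep, closed above. Inside, right beneath the two bar ends (+x and -x), two lugs 7 mm wide, their undersides 3 to 4 mm above the foot, 24.5 mm free between them. A half turn makes no difference.
- clamp: Sensor clamp fixed to the bench (place and yaw vary): plate 150 x 90 x 8 mm, heel block 55 mm behind the stud (-x), steel sensor lying along y 45 mm ahead of it (+x), steel strap 126 x 48 mm over both along x, its top 70 mm above the bench. Origin at the centre of the plate's underside on the bench, x along the strap, z up; the stud stands on the z axis.
- stud_axis (a point): On the stud's axis at its flat land, 88 mm above the bench. Above the land a round tip 22 mm wide tapering to 17 mm, 5 mm high, centres the nut. A nut set on with wings along the clamp's x axis (within 10 degrees) rests with its lugs on the land, nut_wings about 138 mm above the bench. Turned forward from there it only runs into two dogs on the land, 4 mm high.
- thread_start (a point): On the stud's axis 10 mm below the land. Two slots in the land, hidden by the nut. From wings along the clamp's x the nut must turn backward 35 to 120 degrees (differs every time, not measured) to drop about 10 mm (nut_wings to about 127 mm). It can drop only over a span of 15 degrees; then the lugs meet the slot's end. Press with 3 to 8 N, grip with about 25 N and turn in small steps, feeling the torque.
- thread_run (a point): On the stud's axis 20 mm below the land. Right-handed thread, 32 mm across, lead 24 mm a turn, axial play 2.5 mm: clockwise from above runs down, the hand must follow. From the drop the nut meets the strap after roughly 60 degrees forward and has it fully down after roughly 115 to 165 degrees, at a firm stop. Keep forces between nut and clamp under 80 N.
- strap (a joint): How far the strap is pressed down, in m: 0 lifted by its spring, 0.003 fully down on the sensor. The spring pushes back with 5 to 7 N; the thread holds by friction.
- sample_bottle: White sample bottle with white cap, 54 mm across, 103 mm high, standing loose on the bench; origin at the centre of its foot. Not to be disturbed.
Things that resemble listed ones, but are neither listed nor needed, are in the scene too. What is meant by the part that bears nut_wings is not green, and is the larger of those in its own colour.

How it is judged (in metres and radians):
On the way, in this order (a step that is already met when the one before it is completed fails the run):
1. the nut rests upright on the top of the stud, not yet in the thread (z of nut_wings in the frame of clamp between 0.134 and 0.1405 m and horizontal distance between nut_wings and stud_axis below 0.005 m and angle between nut_wings's own z axis and vertical below 0.12 rad and contact force between nut and clamp above 0.3 N), for 0.2 s.
2. turned backward, the nut has dropped into the thread start (z of nut_wings in the frame of clamp below 0.1305 m and horizontal distance between nut_wings and stud_axis below 0.005 m and angle between nut_wings's own z axis and vertical below 0.12 rad), for 0.2 s.
At the end, for the whole second after the job is handed in: The nut is on the stud's thread, upright (within 7 degrees), centred within 5 mm and at rest, and holds the strap at least 2.2 mm down (of 3 mm) (value of joint strap above 0.0022 m and horizontal distance between nut_wings and stud_axis below 0.005 m and angle between nut_wings's own z axis and vertical below 0.12 rad and angular speed of nut below 0.1 rad/s); the robot touches nothing.
It fails at once if more than 80 N between the nut and the clamp (nut forced, jammed or slammed) (contact force between nut and clamp above 80 N).
It fails at once if the sample bottle moved more than 30 mm (distance of sample_bottle from where it was at the start of the episode above 0.03 m).
It also fails if it takes over 72 s, if anything falls off the work surface, if the arm or the gripper's body presses on something with over 40 N, if the wrist force passes 120 N, or if a joint passes its speed limit or range.

## Working session

There is one attempt and no reset: what is moved stays moved. The work goes in short steps, Python scripts to look and compute and a tool call to move; the robot and the scene stay as the last step left them, time stands still between calls to the robot, and variables do not carry over. Pictures are saved under pics/ and viewed, at most 10 in all, crops included, and the job is handed in when it is done.

Besides the shell and the picture viewer there is one more tool, called after "Call:" by a JSON object that holds its "fn" and its "kwargs". carry_out: Moves the arm, as the interface text tells. Its arguments: {"type":"object","properties":{"targets":{"type":"array","items":{"type":"object","properties":{"dp":{"type":"array","items":{"type":"number"}},"yaw":{"type":"number"}}}},"fingers":{"type":"number"},"grip_force":{"type":"number"}},"required":["targets"]}

```bash
mkdir -p pics; python3 - <<'E'
from rig import r
import cv2,numpy as np
s=r.sense();print(s, r.tip_reach)
for n in("scene","top"):
    c=r.get_calibration(n);im=r.grab_frame(n);cv2.imwrite(f"pics/{n}0.png",im[:,:,::-1]);print(n,c)
E
```

```text
{'clock': 0.0, 'qpos': array([ 1.20559783e+00,  3.53653386e-01,  1.63416371e+00, -1.88859096e-06,
        1.15517131e+00, -2.40042620e-03]), 'qvel': array([-0.00142606,  0.00193241, -0.00065576, -0.00029573, -0.00129528,
       -0.00066005]), 'joint_efforts': array([ 3.90894027e-03, -6.05263782e+01, -3.42057145e+01,  4.01671932e-04,
        9.63428960e-03,  5.53741756e-05]), 'eef_pos': array([221.63902478, 583.87490955, 238.54573666]), 'tcp_rot': array([-3.14019690e+00, -1.62367470e-06,  2.77879535e+00]), 'contact_force': array([0.09108782, 0.41108624, 0.40440327]), 'wrist_torque': array([ 0.02459109, -0.02388407, -0.02965449]), 'grasp_force': 0.0, 'opening': 1.001387881108272} 8.0
scene {'fx': 415.9586285209322, 'fy': 415.9586285209322, 'cx': 312.6692806519446, 'cy': 195.5319440219794, 'rvec': array([ 1.87577025, -0.8132711 ,  0.55531152]), 'tvec': array([-424.88690637,  218.04325555,  565.86442176])}
top {'fx': 449.6980698287075, 'fy': 449.6980698287075, 'cx': 322.72942859837684, 'cy': 197.51018938319436, 'rvec': array([ 2.14198377, -2.14432349,  0.19104567]), 'tvec': array([-96.04832143, 532.97368428, 848.36442132])}
```

View pics/scene0.png

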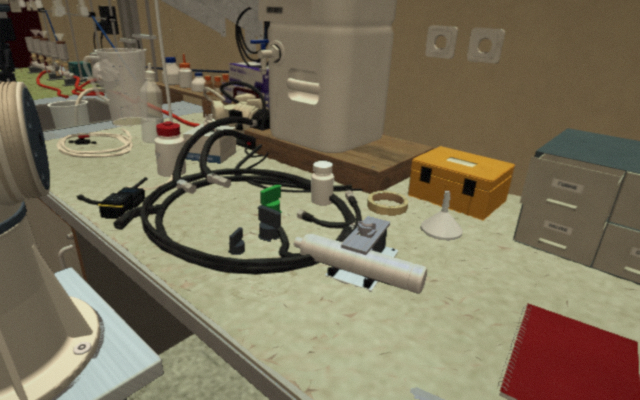

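View pics/top0.png

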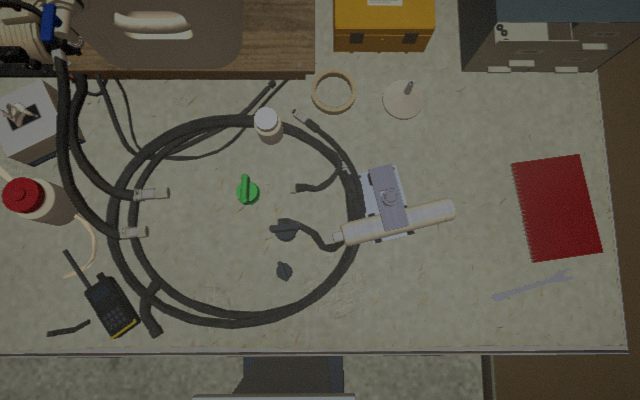

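Candidates in the top view are the green nut (247,189), the larger dark nut (284,229) and the small dark nut (285,270). The larger dark one fits the description. The clamp's stud is near (389,197) and the bottle near (268,122).

```bash
python3 - <<'E'
import cv2
a=cv2.imread("pics/top0.png")
n=cv2.resize(a[205:285,255:325],None,fx=7,fy=7,interpolation=cv2.INTER_CUBIC)
cv2.imwrite("pics/topnut.png",n)
c=cv2.resize(a[150:255,330:460],None,fx=5.5,fy=5.5,interpolation=cv2.INTER_CUBIC)
cv2.imwrite("pics/topclamp.png",c)
b=cv2.imread("pics/scene0.png")
cv2.imwrite("pics/scn.png",cv2.resize(b[170:300,220:420],None,fx=4,fy=4,interpolation=cv2.INTER_CUBIC))
E
```

```text
(no output)
```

View pics/topnut.png

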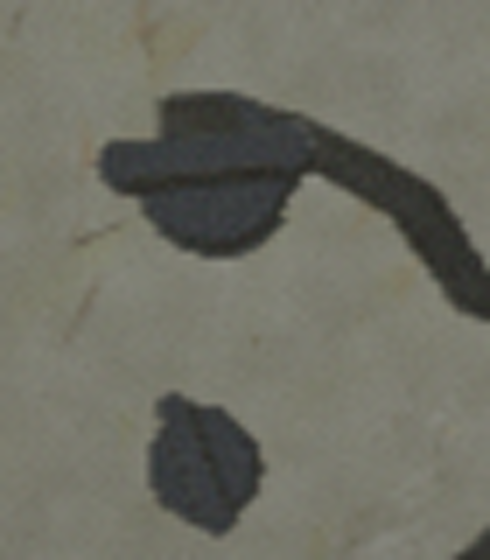

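View pics/topclamp.png

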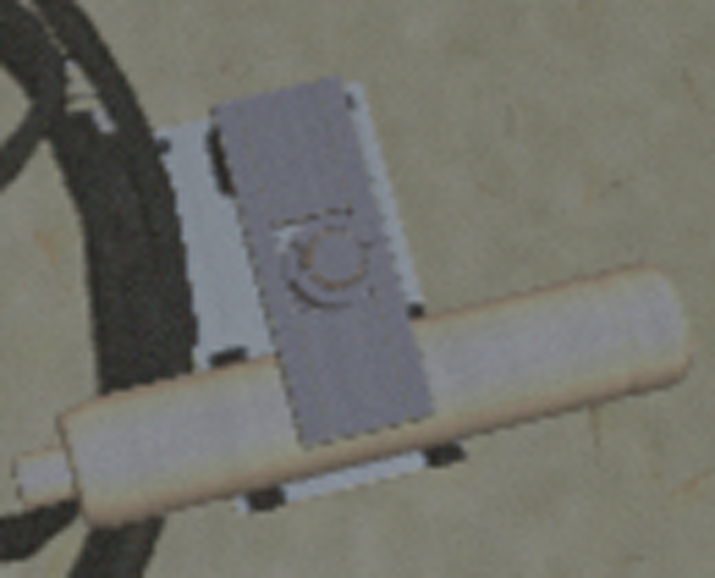

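View pics/scn.png

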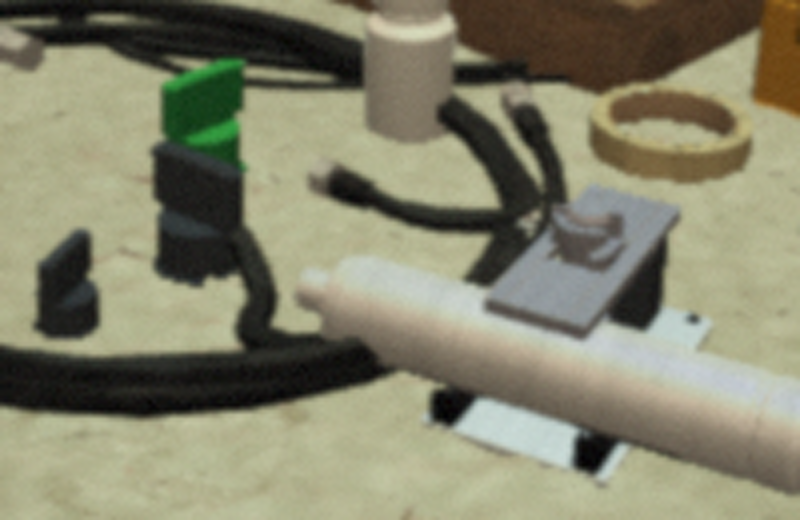

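```bash
cat > h.py <<'E'
from rig import r
import cv2,numpy as np
def back(c,u,v,z):
    R=cv2.Rodrigues(np.array(c["rvec"]))[0];t=np.array(c["tvec"])
    d=R.T@np.array([(u-c["cx"])/c["fx"],(v-c["cy"])/c["fy"],1]);o=-R.T@t
    return o+d*(z-o[2])/d[2]
def proj(c,p):
    return cv2.projectPoints(np.float64(p).reshape(-1,3),np.array(c["rvec"]),np.array(c["tvec"]),np.array([[c["fx"],0,c["cx"]],[0,c["fy"],c["cy"]],[0,0,1]]),None)[0].reshape(-1,2)
E
python3 - <<'E'
from h import *
t=r.get_calibration("top");s=r.get_calibration("scene")
R=cv2.Rodrigues(t["rvec"])[0];print("cam",-R.T@t["tvec"])
f=lambda x,y,f,ox,oy:((x+.5)/f-.5+ox,(y+.5)/f-.5+oy)
N=lambda x,y,z:back(t,*f(x,y,7,255,205),z).round(1)
C=lambda x,y,z:back(t,*f(x,y,5.5,330,150),z).round(1)
S=lambda x,y,z:back(s,*f(x,y,4,220,170),z).round(1)
print("bar L,R top",N(100,165,66),N(312,140,66),"foot bottom edge",N(220,256,0))
print("scene bar ends",S(157,145,66),S(243,178,66))
print("stud",C(335,257,93),S(590,213,93))
print("strap corners heelL,heelR,senR,senL",C(212,108,70),C(340,78,70),C(433,412,70),C(302,446,70))
print("bottle",back(t,266,117,103),"cap scene",back(s,322,166,103))
print("wristcal",r.get_calibration("wrist"))
E
```

```text
cam [388.00451371 -83.3458216  924.94020937]
bar L,R top [470.    6.8  66. ] [476.8 -51.   66. ] foot bottom edge [449.5 -21.8   0. ]
scene bar ends [466.1   0.5  66. ] [471.6 -57.5  66. ]
stud [ 527.1 -223.3   93. ] [ 521.1 -229.5   93. ]
strap corners heelL,heelR,senR,senL [ 584.5 -184.9   70. ] [ 595.5 -230.7   70. ] [ 476.3 -259.9   70. ] [ 464.5 -213.9   70. ]
bottle [678.62913661  11.98408186 103.        ] cap scene [660.68159913  -0.69144023 103.        ]
wristcal {'fx': 303.8036501753799, 'fy': 303.8036501753799, 'cx': 317.89680013769413, 'cy': 208.848310326564, 'rvec': array([-2.34937667, -1.62125162, -0.27169456]), 'tvec': array([-624.4771565 ,  -43.38858914,  380.71351162])}
```

The crops confirm it. The larger dark nut has its bar along world y near (471,-24). The small one is about 57 mm nearer the robot, so I'll use a half-open gripper there.

```bash
cat >> h.py <<'E'
def go(x,y,z,yaw_deg,s=None):
    s=s or r.sense();yw=s["tcp_rot"][2];d=np.array([x,y,z])-s["eef_pos"]
    X=np.array([np.cos(yw),np.sin(yw),0]);Y=np.array([np.sin(yw),-np.cos(yw),0])
    t=-(yaw_deg-np.degrees(yw));t=(t+180)%360-180
    print("dp",np.round([d@X,d@Y,-d[2]],1),"yaw",round(t,1),"q",np.round(s["qpos"],2),"pos",s["eef_pos"].round(1),np.degrees(s["tcp_rot"]).round(2))
E
python3 -c "
from h import *
go(460,-24,200,96.7)
t=r.get_calibration('top')
print(back(t,246,180,60),back(t,285,266,40))"
```

```text
dp [-438.6 -483.8   38.6] yaw 62.5 q [ 1.21  0.35  1.63 -0.    1.16 -0.  ] pos [221.7 583.9 238.6] [-179.93    0.    159.21]
[564.98762769  53.7040076   60.        ] [398.66750735 -23.05351266  40.        ]
```

Call:
{"fn": "carry_out", "kwargs": {"targets": [{"dp": [-37, -40, 0], "yaw": 6}, {"dp": [-77, -84, 0], "yaw": 12}, {"dp": [-117, -128, 0], "yaw": 18}, {"dp": [-157, -172, 0], "yaw": 24}, {"dp": [-197, -216, 0], "yaw": 30}, {"dp": [-237, -260, 0], "yaw": 36}, {"dp": [-277, -304, 10], "yaw": 42}, {"dp": [-317, -348, 20], "yaw": 48}, {"dp": [-357, -392, 30], "yaw": 54}, {"dp": [-397, -436, 38], "yaw": 60}, {"dp": [-438, -484, 38], "yaw": 62.5}, {"dp": [-438, -484, 38], "yaw": 62.5}], "fingers": 0.1, "grip_force": 25}}

```text
clock: 1.6
eef_pos: [460.5, -27.3, 201.1]
tcp_rot: [3.141, 0.001, 1.682]
contact_force: [0.2, 0.9, -0.3]
opening: 0.553
grasp_force: 0.0
```

```bash
python3 - <<'E'
from h import *
s=r.sense();print(s["eef_pos"],s["tcp_rot"],s["opening"],s["clock"],s["contact_force"])
c=r.get_calibration("wrist");im=r.grab_frame("wrist");cv2.imwrite("pics/w1.png",im[:,:,::-1])
R=cv2.Rodrigues(c["rvec"])[0];print(-R.T@c["tvec"],c)
print(proj(c,[[471,-24,66],[471,-24,0]]))
np.save("w1.npy",c)
E
```

```text
[460.50883099 -27.28853685 201.09562445] [3.14138668e+00 7.48506136e-04 1.68218631e+00] 0.5529706882792981 1.6 [ 0.21663917  0.92952199 -0.28560327]
[452.07358312  56.45903266 335.90113543] {'fx': 303.8036501753799, 'fy': 303.8036501753799, 'cx': 317.89680013769413, 'cy': 208.848310326564, 'rvec': array([-2.80389485, -0.15626901, -0.02619994]), 'tvec': array([-455.51921502, -104.4904909 ,  319.33008277])}
[[328.55827941 197.12435987]
 [326.63193597 180.16790689]]
```

View pics/w1.png

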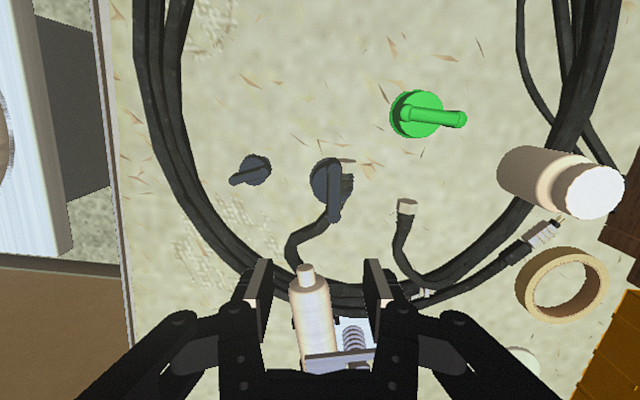

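The wrist view shows the nut at about (328,185), with its bar running from (333,160) to (335,222). The jaws are clear of both other nuts. I'll take one close crop for exact edges.

```bash
python3 - <<'E'
import cv2
a=cv2.imread("pics/w1.png")
n=cv2.convertScaleAbs(a[145:235,290:370],alpha=1.6)
cv2.imwrite("pics/w1c.png",cv2.resize(n,None,fx=6.5,fy=6.5,interpolation=cv2.INTER_CUBIC))
E
```

```text
(no output)
```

View pics/w1c.png

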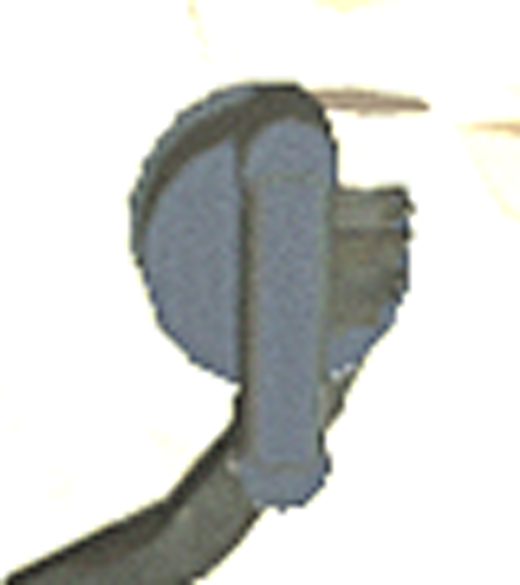

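```bash
python3 - <<'E'
from h import *
c=np.load("w1.npy",allow_pickle=True).item()
N=lambda x,y,z:back(c,(x+.5)/6.5-.5+290,(y+.5)/6.5-.5+145,z)
a,b=N(289,175,66),N(286,465,66);print(a,b,(a+b)/2,np.degrees(np.arctan2(*(a-b)[1::-1])))
a,b=N(292,115,60),N(284,508,60);print(a,b,(a+b)/2)
# foot ellipse: left edge ,top edge of flange
print("foot L",N(131,215,0),"top",N(265,82,0))
go(474,-26,200,93.5)
E
```

```text
[472.95425773   0.5047869   66.        ] [478.03327014 -42.13694387  66.        ] [475.49376393 -20.81607849  66.        ] 96.79244029582513
[472.73894116   7.79035498  60.        ] [479.19370944 -51.20200162  60.        ] [475.9663253  -21.70582332  60.        ]
foot L [451.66935455 -23.23191078   0.        ] top [471.94440984   2.28849456   0.        ]
dp [-2.1 14.2  0.9] yaw 3.0 q [-0.06  0.14  2.01 -0.    0.99 -0.17] pos [459.6 -25.5 200.9] [-1.7996e+02 -1.0000e-02  9.6480e+01]
```

```bash
python3 -c "
from h import *
go(475.7,-22,44,96.8)"
```

```text
dp [  1.7  16.4 156.9] yaw -0.3 q [-0.06  0.14  2.01 -0.    0.99 -0.17] pos [459.6 -25.5 200.9] [-1.7996e+02 -1.0000e-02  9.6480e+01]
```

Call:
{"fn": "carry_out", "kwargs": {"targets": [{"dp": [1.7, 16.4, 0], "yaw": 0}, {"dp": [1.7, 16.4, 45], "yaw": 0}, {"dp": [1.7, 16.4, 90], "yaw": 0}, {"dp": [1.7, 16.4, 125], "yaw": 0}, {"dp": [1.7, 16.4, 145], "yaw": 0}, {"dp": [1.7, 16.4, 157], "yaw": 0}, {"dp": [1.7, 16.4, 157], "yaw": 0}]}}

```text
clock: 2.52
eef_pos: [475.6, -19.0, 43.8]
tcp_rot: [-3.141, -0.0, 1.69]
contact_force: [-0.1, -0.1, -0.9]
opening: 0.551
grasp_force: 0.0
```

Call:
{"fn": "carry_out", "kwargs": {"targets": [{"dp": [0, 0, 0]}, {"dp": [0, 0, 0]}, {"dp": [0, 0, 0]}, {"dp": [0, 0, 0]}, {"dp": [0, 0, 0]}, {"dp": [0, 0, 0]}], "fingers": -1, "grip_force": 30}}

```text
schema error: expected keys dp, yaw
```

Call:
{"fn": "carry_out", "kwargs": {"targets": [{"dp": [2, 0, 0], "yaw": 0}, {"dp": [2, 0, 0], "yaw": 0}]}}

```text
clock: 2.78
eef_pos: [476.1, -17.8, 45.1]
tcp_rot: [3.14, 0.0, 1.688]
contact_force: [-1.2, 0.2, 0.1]
opening: 0.547
grasp_force: 0.0
```

Call:
{"fn": "carry_out", "kwargs": {"targets": [{"dp": [0, 0, 0], "yaw": 0}, {"dp": [0, 0, 0], "yaw": 0}, {"dp": [0, 0, 0], "yaw": 0}, {"dp": [0, 0, 0], "yaw": 0}, {"dp": [0, 0, 0], "yaw": 0}, {"dp": [0, 0, 0], "yaw": 0}], "fingers": -1, "grip_force": 30}}

```text
clock: 3.52
eef_pos: [475.4, -18.1, 44.4]
tcp_rot: [3.142, 0.0, 1.688]
contact_force: [-1.0, -0.6, 4.7]
opening: 0.135
grasp_force: 34.9
```

Call:
{"fn": "carry_out", "kwargs": {"targets": [{"dp": [0, 0, 0], "yaw": 0}, {"dp": [0, 0, 0], "yaw": 0}, {"dp": [-4, 0, 0], "yaw": 0}, {"dp": [-4, 0, 0], "yaw": 0}], "fingers": -0.2}}

```text
clock: 4.03
eef_pos: [475.9, -22.2, 44.2]
tcp_rot: [3.142, 0.0, 1.688]
contact_force: [-0.0, -0.4, 0.4]
opening: 0.401
grasp_force: 0.0
```

Call:
{"fn": "carry_out", "kwargs": {"targets": [{"dp": [0, 0, 0], "yaw": 0}, {"dp": [0, 0, 0], "yaw": 0}, {"dp": [0, 0, 0], "yaw": 0}, {"dp": [0, 0, 0], "yaw": 0}], "fingers": -1, "grip_force": 30}}

```text
clock: 4.53
eef_pos: [475.9, -22.0, 44.3]
tcp_rot: [3.142, 0.0, 1.688]
contact_force: [-0.7, -0.6, 1.9]
opening: 0.136
grasp_force: 33.0
```

```bash
python3 -c "
from h import *
go(480,-130,190,60)
s=r.sense();print(s['grasp_force'],s['opening'],s['contact_force'])"
```

```text
dp [-107.7   -8.5 -145.7] yaw 36.7 q [-0.05  0.42  2.09 -0.    0.63 -0.17] pos [475.9 -22.   44.3] [180.     0.    96.72]
33.00881266593933 0.1364246000157924 [-0.6593344  -0.60626967  1.93625413]
```

```bash
python3 -c "
from h import *
go(460,-240,200,13.7)"
```

```text
dp [-214.6  -41.3 -155.7] yaw 83.0 q [-0.05  0.42  2.09 -0.    0.63 -0.17] pos [475.9 -22.   44.3] [180.     0.    96.72]
```

Call:
{"fn": "carry_out", "kwargs": {"targets": [{"dp": [0, 0, -20], "yaw": 0}, {"dp": [0, 0, -50], "yaw": 0}, {"dp": [0, 0, -90], "yaw": 0}, {"dp": [-10, -2, -130], "yaw": 8}, {"dp": [-35, -7, -156], "yaw": 18}, {"dp": [-65, -13, -156], "yaw": 28}, {"dp": [-95, -19, -156], "yaw": 38}, {"dp": [-125, -25, -156], "yaw": 48}, {"dp": [-155, -31, -156], "yaw": 58}, {"dp": [-185, -37, -156], "yaw": 68}, {"dp": [-205, -40, -156], "yaw": 77}, {"dp": [-215, -41, -156], "yaw": 83}]}}

```text
clock: 6.02
eef_pos: [459.8, -241.2, 199.9]
tcp_rot: [-3.141, 0.001, 0.234]
contact_force: [0.3, 0.2, -1.2]
opening: 0.134
grasp_force: 32.7
```

Call:
{"fn": "carry_out", "kwargs": {"targets": [{"dp": [0, 0, 0], "yaw": 0}, {"dp": [0, 0, 0], "yaw": 0}, {"dp": [0, 0, 0], "yaw": 0}]}}

```text
clock: 6.4
eef_pos: [460.2, -239.7, 200.2]
tcp_rot: [-3.141, 0.0, 0.241]
contact_force: [-0.2, -0.1, -2.2]
opening: 0.133
grasp_force: 32.6
```

```bash
python3 - <<'E'
from h import *
s=r.sense();print(s["eef_pos"],s["tcp_rot"],s["qpos"],s["grasp_force"],s["contact_force"],s["clock"])
c=r.get_calibration("wrist");im=r.grab_frame("wrist");cv2.imwrite("pics/w2.png",im[:,:,::-1])
R=cv2.Rodrigues(c["rvec"])[0];print(-R.T@c["tvec"])
print(proj(c,[[527,-223,93],[530,-223,70]]))
np.save("w2.npy",c)
E
```

```text
[ 460.22222979 -239.74992183  200.2211721 ] [-3.14136577e+00  1.54849642e-04  2.41287222e-01] [-4.83195908e-01  2.32807899e-01  1.89727450e+00  7.93549215e-05
  1.01177658e+00  8.46271119e-01] 32.64038264751434 [-0.1925188  -0.06602826 -2.214539  ] 6.4
[ 543.36895348 -219.95289993  335.08243524]
[[316.97411048 126.25284759]
 [317.93043123 120.71778923]]
```

View pics/w2.png

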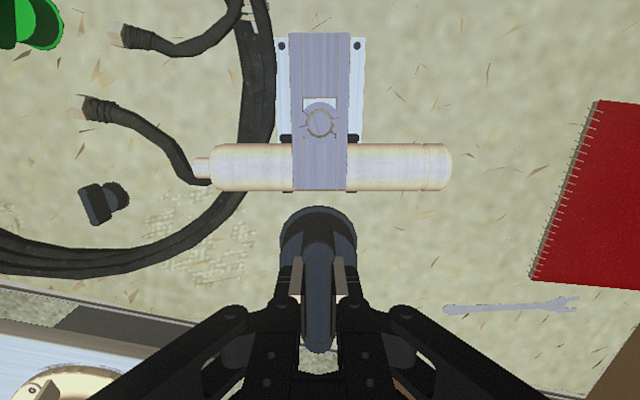

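```bash
python3 - <<'E'
import cv2,numpy as np
a=cv2.imread("pics/w2.png")
f=lambda x,y,w,h,k:cv2.resize(a[y:y+h,x:x+w],None,fx=k,fy=k,interpolation=cv2.INTER_CUBIC)
A=f(280,80,80,70,5);B=cv2.convertScaleAbs(f(270,200,100,70,4),alpha=1.8)
o=np.zeros((350,800,3),np.uint8);o[:350,:400]=A;o[:280,400:800]=B
cv2.imwrite("pics/w2c.png",o)
E
```

```text
(no output)
```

View pics/w2c.png

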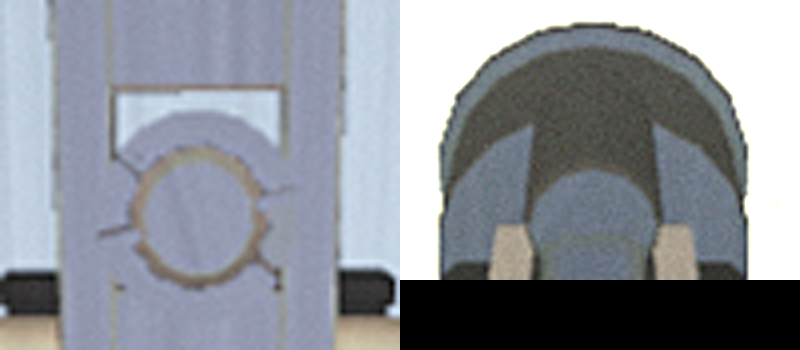

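```bash
python3 - <<'E'
from h import *
c=np.load("w2.npy",allow_pickle=True).item()
A=lambda x,y,z:back(c,(x+.5)/5-.5+280,(y+.5)/5-.5+80,z)
B=lambda x,y,z:back(c,(x-400+.5)/4-.5+270,(y+.5)/4-.5+200,z)
s1=A(201,216,93);s2=A(201,217,88);print("stud",s1,s2,"w88",A(132,217,88),A(270,217,88),A(201,146,88),A(201,288,88))
# strap edges direction
for z,x1,x2 in((70,58,338),):
  l=A(58,10,z);l2=A(62,300,z);q=A(342,10,z);q2=A(337,300,z);m=(l+q)/2;m2=(l2+q2)/2;print("strap yaw",np.degrees(np.arctan2(*(m-m2)[1::-1])),"mid",m,m2)
z=155.9
L,Rr,T=B(441,160,z),B(747,160,z),B(594,24,z)
u=np.array([np.cos(.2413),np.sin(.2413)])
print("flange",L,Rr,np.linalg.norm(L-Rr),(L+Rr)/2,"centre from top",T[:2]-25*u)
go(s2[0],s2[1],200,13.7)
E
```

```text
stud [ 530.00970539 -224.4971835    93.        ] [ 529.58711256 -224.62743934   88.        ] w88 [ 527.0021371  -214.12128697   88.        ] [ 532.17186373 -235.1326801    88.        ] [ 539.85118607 -222.08029222   88.        ] [ 519.01526721 -227.25096356   88.        ]
strap yaw 13.817660942811026 mid [ 559.7781102  -217.05839676   70.        ] [ 515.22860148 -228.0153672    70.        ]
flange [ 456.59028459 -215.77740027  155.9       ] [ 468.43583622 -263.83810379  155.9       ] 49.498972881664834 [ 462.51306041 -239.80775203  155.9       ] centre from top [ 460.76628761 -240.23776737]
dp [70.9  1.8  0.3] yaw 0.1 q [-0.48  0.23  1.9   0.    1.01  0.85] pos [ 460.3 -239.8  200.3] [-179.99    0.     13.8 ]
```

The left of the crop shows the stud tip centred at (201,216), and the right shows the nut's flange symmetric about x=594. The strap is parallel to the bar. Moving over the stud.

Call:
{"fn": "carry_out", "kwargs": {"targets": [{"dp": [25, 0.6, 0], "yaw": 0}, {"dp": [50, 1.2, 0], "yaw": 0}, {"dp": [70.7, 1.6, 10], "yaw": 0}, {"dp": [70.7, 1.6, 35], "yaw": 0}, {"dp": [70.7, 1.6, 52], "yaw": 0}, {"dp": [70.7, 1.6, 57], "yaw": 0}, {"dp": [70.7, 1.6, 57], "yaw": 0}, {"dp": [70.7, 1.6, 57], "yaw": 0}], "grip_force": 25}}

```text
clock: 7.45
eef_pos: [529.7, -225.4, 144.1]
tcp_rot: [3.141, -0.001, 0.239]
contact_force: [-0.0, -0.0, -1.5]
opening: 0.136
grasp_force: 32.7
```

```bash
python3 -c "
from h import *
go(529.5,-224.6,129.5,13.8)
s=r.sense();print(s['contact_force'],s['wrist_torque'],s['grasp_force'])"
```

```text
dp [ 0.  -0.9 14.6] yaw -0.1 q [-0.4   0.39  1.82 -0.    0.93  0.93] pos [ 529.7 -225.4  144.1] [ 1.7996e+02 -5.0000e-02  1.3700e+01]
[-3.82133830e-05 -5.87683015e-03 -1.45024711e+00] [ 0.0118191  -0.02388975  0.03337192] 32.6777458190918
```

Call:
{"fn": "carry_out", "kwargs": {"targets": [{"dp": [0, -0.7, 3], "yaw": 0}, {"dp": [0, -0.7, 6], "yaw": 0}, {"dp": [0, -0.7, 9], "yaw": 0}, {"dp": [0, -0.7, 11], "yaw": 0}, {"dp": [0, -0.7, 12], "yaw": 0}]}}

```text
clock: 8.07
eef_pos: [529.1, -224.4, 131.1]
tcp_rot: [-3.141, 0.0, 0.239]
contact_force: [-0.2, -0.1, -1.9]
opening: 0.135
grasp_force: 32.7
```

Call:
{"fn": "carry_out", "kwargs": {"targets": [{"dp": [0, 0, 0.5], "yaw": 0}, {"dp": [0, 0, 1], "yaw": 0}, {"dp": [0, 0, 1.5], "yaw": 0}]}}

```text
clock: 8.45
eef_pos: [529.2, -224.5, 129.8]
tcp_rot: [3.141, -0.0, 0.239]
contact_force: [-0.0, 0.4, -1.5]
opening: 0.135
grasp_force: 32.7
```

Call:
{"fn": "carry_out", "kwargs": {"targets": [{"dp": [0, 0, 0.4], "yaw": 0}, {"dp": [0, 0, 0.8], "yaw": 0}]}}

```text
clock: 8.7
eef_pos: [529.2, -224.4, 129.0]
tcp_rot: [3.142, -0.0, 0.239]
contact_force: [0.0, 1.0, -1.4]
opening: 0.136
grasp_force: 32.7
```

Call:
{"fn": "carry_out", "kwargs": {"targets": [{"dp": [0, 0, 0.4], "yaw": 0}, {"dp": [0, 0, 0.8], "yaw": 0}]}}

```text
clock: 8.95
eef_pos: [529.2, -224.5, 128.4]
tcp_rot: [3.141, -0.0, 0.239]
contact_force: [-0.7, 0.2, 3.7]
opening: 0.132
grasp_force: 33.3
```

Call:
{"fn": "carry_out", "kwargs": {"targets": [{"dp": [0, 0, 0], "yaw": 0}, {"dp": [0, 0, 0], "yaw": 0}, {"dp": [0, 0, 0.1], "yaw": 0}]}}

```text
clock: 9.32
eef_pos: [529.2, -224.5, 128.3]
tcp_rot: [3.141, -0.0, 0.239]
contact_force: [-0.5, 0.9, 3.3]
opening: 0.134
grasp_force: 33.5
```

```bash
python3 -c "
from h import *
go(529.5,-224.6,128.5,13.8)
s=r.sense();print(s['contact_force'],s['wrist_torque'],s['grasp_force'])"
```

```text
dp [ 0.2  0.1 -0.2] yaw -0.1 q [-0.4   0.41  1.84 -0.    0.9   0.93] pos [ 529.2 -224.5  128.3] [ 1.7999e+02 -1.0000e-02  1.3710e+01]
[-0.50240728  0.85079918  3.31322386] [-0.01744662  0.34812967 -0.09264235] 33.49585711956024
```

Call:
{"fn": "carry_out", "kwargs": {"targets": [{"dp": [0, 0, 0.1], "yaw": -3}, {"dp": [0, 0, 0.1], "yaw": -6}, {"dp": [0, 0, 0.1], "yaw": -9}, {"dp": [0, 0, 0.1], "yaw": -12}, {"dp": [0, 0, 0.1], "yaw": -15}, {"dp": [0, 0, 0.1], "yaw": -18}, {"dp": [0, 0, 0.1], "yaw": -21}, {"dp": [0, 0, 0.1], "yaw": -24}, {"dp": [0, 0, 0.1], "yaw": -27}, {"dp": [0, 0, 0.1], "yaw": -27}]}}

```text
clock: 10.58
eef_pos: [529.2, -224.2, 128.2]
tcp_rot: [-3.141, -0.0, 0.711]
contact_force: [-1.9, 2.2, 5.0]
opening: 0.134
grasp_force: 33.6
```

```bash
cat > st.py <<'E'
from h import *
s=r.sense();print(s['eef_pos'].round(2),"yaw-13.7:",round(np.degrees(s['tcp_rot'][2])-13.7,1),s['contact_force'].round(1),s['wrist_torque'].round(2),s['grasp_force'].round(1),s['qpos'][5].round(2),s['clock'])
E
python3 st.py
```

```text
Traceback (most recent call last):
  File "st.py", line 2, in <module>
    s=r.sense();print(s['eef_pos'].round(2),"yaw-13.7:",round(np.degrees(s['tcp_rot'][2])-13.7,1),s['contact_force'].round(1),s['wrist_torque'].round(2),s['grasp_force'].round(1),s['qpos'][5].round(2),s['clock'])
                                                                                                                                                         ^^^^^^^^^^^^^^^^^^^^^^
AttributeError: 'float' object has no attribute 'round'
```

Call:
{"fn": "carry_out", "kwargs": {"targets": [{"dp": [0, 0, 0.1], "yaw": -2.5}, {"dp": [0, 0, 0.2], "yaw": -5}, {"dp": [0, 0, 0.2], "yaw": -7.5}, {"dp": [0, 0, 0.2], "yaw": -7.5}]}}

```text
clock: 11.08
eef_pos: [529.3, -224.4, 128.2]
tcp_rot: [3.141, -0.0, 0.841]
contact_force: [-2.0, 1.0, 5.7]
opening: 0.132
grasp_force: 33.8
```

```bash
sed -i "s/\['grasp_force'\].round(1)/['grasp_force']/" st.py; python3 st.py
```

```text
[ 529.31 -224.38  128.16] yaw-13.7: 34.5 [-2.   1.   5.7] [ 0.25  0.38 -0.03] 33.75759422779083 0.33 11.075
```

Call:
{"fn": "carry_out", "kwargs": {"targets": [{"dp": [0, 0, 0], "yaw": -2.5}, {"dp": [0, 0, 0], "yaw": -5}, {"dp": [0, 0, 0], "yaw": -7.5}, {"dp": [0, 0, 0], "yaw": -7.5}]}}

```text
clock: 11.58
eef_pos: [529.2, -224.3, 128.2]
tcp_rot: [3.142, -0.0, 0.972]
contact_force: [-3.1, 1.8, 6.6]
opening: 0.132
grasp_force: 33.8
```

Call:
{"fn": "carry_out", "kwargs": {"targets": [{"dp": [0, 0, 0], "yaw": -2}, {"dp": [0, 0, 0], "yaw": -4}, {"dp": [0, 0, 0], "yaw": -6}, {"dp": [0, 0, 0], "yaw": -6}]}}

```text
clock: 12.08
eef_pos: [529.3, -224.4, 128.2]
tcp_rot: [3.141, -0.0, 1.077]
contact_force: [-0.1, 1.5, 5.1]
opening: 0.13
grasp_force: 33.7
```

Call:
{"fn": "carry_out", "kwargs": {"targets": [{"dp": [0, 0, 0], "yaw": -2}, {"dp": [0, 0, 0], "yaw": -4}, {"dp": [0, 0, 0], "yaw": -6}, {"dp": [0, 0, 0], "yaw": -6}]}}

```text
clock: 12.58
eef_pos: [529.0, -224.2, 128.1]
tcp_rot: [-3.141, -0.0, 1.182]
contact_force: [-2.5, 1.6, 6.0]
opening: 0.134
grasp_force: 33.8
```

Call:
{"fn": "carry_out", "kwargs": {"targets": [{"dp": [0, 0, 0], "yaw": -2}, {"dp": [0, 0, 0], "yaw": -4}, {"dp": [0, 0, 0], "yaw": -6}, {"dp": [0, 0, 0], "yaw": -6}]}}

```text
clock: 13.08
eef_pos: [529.7, -224.6, 127.9]
tcp_rot: [3.14, 0.0, 1.286]
contact_force: [0.7, -1.3, 2.6]
opening: 0.131
grasp_force: 33.2
```

Call:
{"fn": "carry_out", "kwargs": {"targets": [{"dp": [0, 0, 0.3], "yaw": 0}, {"dp": [0, 0, 0.3], "yaw": 0}]}}

```text
clock: 13.32
eef_pos: [529.6, -224.6, 127.7]
tcp_rot: [3.141, 0.0, 1.286]
contact_force: [1.0, 0.2, 4.6]
opening: 0.137
grasp_force: 33.6
```

```bash
python3 st.py
```

```text
[ 529.63 -224.6   127.75] yaw-13.7: 60.0 [1.  0.2 4.6] [ 0.04 -0.25  0.04] 33.55336368083954 -0.12 13.325
```

Call:
{"fn": "carry_out", "kwargs": {"targets": [{"dp": [0, 0, 0], "yaw": -2}, {"dp": [0, 0, 0], "yaw": -4}, {"dp": [0, 0, 0], "yaw": -4}]}}

```text
clock: 13.7
eef_pos: [529.6, -224.6, 127.7]
tcp_rot: [3.141, 0.0, 1.357]
contact_force: [2.9, -0.5, 5.4]
opening: 0.136
grasp_force: 33.6
```

Call:
{"fn": "carry_out", "kwargs": {"targets": [{"dp": [0, 0, 0], "yaw": -2}, {"dp": [0, 0, 0], "yaw": -4}, {"dp": [0, 0, 0], "yaw": -4}]}}

```text
clock: 14.08
eef_pos: [528.2, -224.1, 126.8]
tcp_rot: [-3.139, -0.0, 1.427]
contact_force: [1.8, -1.2, 0.5]
opening: 0.133
grasp_force: 32.9
```

```bash
python3 st.py
```

```text
[ 528.19 -224.08  126.84] yaw-13.7: 68.1 [ 1.8 -1.2  0.5] [-0.1  -0.33  0.01] 32.944119572639465 -0.26 14.075
```

The force fell and the hand sank, so the nut is probably over the slot. Following it down.

Call:
{"fn": "carry_out", "kwargs": {"targets": [{"dp": [0, 0, 0.5], "yaw": 0}, {"dp": [0, 0, 1.0], "yaw": 0}, {"dp": [0, 0, 1.0], "yaw": 0}]}}

```text
clock: 14.45
eef_pos: [528.6, -224.2, 126.1]
tcp_rot: [-3.14, -0.0, 1.426]
contact_force: [0.7, -1.0, -0.3]
opening: 0.139
grasp_force: 32.7
```

```bash
python3 st.py
```

```text
[ 528.63 -224.22  126.1 ] yaw-13.7: 68.0 [ 0.7 -1.  -0.3] [-0.11 -0.09  0.01] 32.72020876407623 -0.26 14.45
```

Call:
{"fn": "carry_out", "kwargs": {"targets": [{"dp": [0, 0, 0.5], "yaw": -1.5}, {"dp": [0, 0, 1.0], "yaw": -3}, {"dp": [0, 0, 2], "yaw": -3}, {"dp": [0, 0, 3], "yaw": -3}, {"dp": [0, 0, 3], "yaw": -3}]}}

```text
clock: 15.08
eef_pos: [529.0, -224.4, 123.3]
tcp_rot: [-3.141, -0.0, 1.478]
contact_force: [-0.4, 1.1, -0.7]
opening: 0.135
grasp_force: 32.6
```

```bash
python3 st.py
```

```text
[ 529.02 -224.36  123.34] yaw-13.7: 71.0 [-0.4  1.1 -0.7] [0.08 0.11 0.02] 32.64242649078369 -0.31 15.075
```

Call:
{"fn": "carry_out", "kwargs": {"targets": [{"dp": [0, 0, 1], "yaw": 0}, {"dp": [0, 0, 2], "yaw": 0}, {"dp": [0, 0, 3], "yaw": 0}, {"dp": [0, 0, 4], "yaw": 0}, {"dp": [0, 0, 4], "yaw": 0}]}}

```text
clock: 15.7
eef_pos: [529.2, -224.5, 119.3]
tcp_rot: [3.141, 0.0, 1.478]
contact_force: [0.4, -0.6, -3.6]
opening: 0.133
grasp_force: 32.5
```

Call:
{"fn": "carry_out", "kwargs": {"targets": [{"dp": [0, 0, 0.5], "yaw": 0}, {"dp": [0, 0, 1], "yaw": 0}, {"dp": [0, 0, 1], "yaw": 0}]}}

```text
clock: 16.08
eef_pos: [529.2, -224.4, 118.5]
tcp_rot: [3.142, -0.0, 1.478]
contact_force: [0.5, -0.0, -1.2]
opening: 0.136
grasp_force: 32.6
```

```bash
python3 st.py
```

```text
[ 529.2  -224.43  118.47] yaw-13.7: 71.0 [ 0.5 -0.  -1.2] [ 0.05 -0.   -0.  ] 32.5764262676239 -0.31 16.075
```

Call:
{"fn": "carry_out", "kwargs": {"targets": [{"dp": [0, 0, 0.4], "yaw": 0}, {"dp": [0, 0, 0.8], "yaw": 0}, {"dp": [0, 0, 0.8], "yaw": 0}]}}

```text
clock: 16.45
eef_pos: [529.2, -224.4, 117.7]
tcp_rot: [3.142, 0.0, 1.479]
contact_force: [0.6, 0.5, -1.3]
opening: 0.139
grasp_force: 32.7
```

```bash
python3 st.py
```

```text
[ 529.22 -224.44  117.71] yaw-13.7: 71.0 [ 0.6  0.5 -1.3] [-0.01 -0.03  0.06] 32.72945702075958 -0.31 16.45
```

Call:
{"fn": "carry_out", "kwargs": {"targets": [{"dp": [0, 0, 0.4], "yaw": 0}, {"dp": [0, 0, 0.8], "yaw": 0}, {"dp": [0, 0, 0.8], "yaw": 0}]}}

```text
clock: 16.82
eef_pos: [529.3, -224.5, 117.4]
tcp_rot: [3.141, 0.0, 1.478]
contact_force: [-2.6, 1.7, 5.6]
opening: 0.137
grasp_force: 33.9
```

Call:
{"fn": "carry_out", "kwargs": {"targets": [{"dp": [0, 0, 0.4], "yaw": 0}, {"dp": [0, 0, 0.4], "yaw": 0}]}}

```text
clock: 17.08
eef_pos: [529.3, -224.4, 117.4]
tcp_rot: [3.141, 0.0, 1.479]
contact_force: [-2.1, 1.1, 9.6]
opening: 0.137
grasp_force: 34.3
```

```bash
python3 st.py
```

```text
[ 529.35 -224.45  117.36] yaw-13.7: 71.0 [-2.1  1.1  9.6] [ 0.17  0.53 -0.01] 34.340041279792786 -0.31 17.075
```

Bottom found: the nut dropped about 10.5 mm, to TCP z 117.4. Now I turn it forward, following the lead of 0.067 mm/deg.

Call:
{"fn": "carry_out", "kwargs": {"targets": [{"dp": [0, 0, -0.8], "yaw": 0}, {"dp": [0, 0, -0.7], "yaw": 3}, {"dp": [0, 0, -0.5], "yaw": 6}, {"dp": [0, 0, -0.3], "yaw": 9}, {"dp": [0, 0, -0.1], "yaw": 12}, {"dp": [0, 0, 0.1], "yaw": 15}, {"dp": [0, 0, 0.1], "yaw": 15}]}}

```text
clock: 17.95
eef_pos: [529.9, -224.8, 116.8]
tcp_rot: [3.14, 0.0, 1.217]
contact_force: [1.7, 0.3, 2.3]
opening: 0.137
grasp_force: 33.3
```

```bash
python3 st.py
```

```text
[ 529.88 -224.76  116.79] yaw-13.7: 56.0 [1.7 0.3 2.3] [-0.19 -0.22 -0.06] 33.269174695014954 -0.05 17.95
```

Call:
{"fn": "carry_out", "kwargs": {"targets": [{"dp": [0, 0, 0.2], "yaw": 3.5}, {"dp": [0, 0, 0.5], "yaw": 7}, {"dp": [0, 0, 0.7], "yaw": 10.5}, {"dp": [0, 0, 0.9], "yaw": 14}, {"dp": [0, 0, 1.2], "yaw": 17.5}, {"dp": [0, 0, 1.4], "yaw": 21}, {"dp": [0, 0, 1.4], "yaw": 21}]}}

```text
clock: 18.82
eef_pos: [529.7, -224.8, 115.4]
tcp_rot: [3.14, -0.0, 0.852]
contact_force: [1.4, -0.4, 3.4]
opening: 0.136
grasp_force: 33.4
```

```bash
python3 st.py
```

```text
[ 529.71 -224.84  115.37] yaw-13.7: 35.1 [ 1.4 -0.4  3.4] [-0.28 -0.24  0.03] 33.40530574321747 0.32 18.825
```

Call:
{"fn": "carry_out", "kwargs": {"targets": [{"dp": [0, 0, 0.2], "yaw": 3.5}, {"dp": [0, 0, 0.5], "yaw": 7}, {"dp": [0, 0, 0.7], "yaw": 10.5}, {"dp": [0, 0, 0.9], "yaw": 14}, {"dp": [0, 0, 1.2], "yaw": 17.5}, {"dp": [0, 0, 1.4], "yaw": 21}, {"dp": [0, 0, 1.4], "yaw": 21}]}}

```text
clock: 19.7
eef_pos: [529.0, -224.5, 113.7]
tcp_rot: [-3.142, 0.0, 0.486]
contact_force: [-0.3, -0.9, 5.0]
opening: 0.132
grasp_force: 33.5
```

```bash
python3 st.py
```

```text
[ 529.03 -224.53  113.66] yaw-13.7: 14.1 [-0.3 -0.9  5. ] [-0.19  0.14 -0.09] 33.520458340644836 0.68 19.7
```

Call:
{"fn": "carry_out", "kwargs": {"targets": [{"dp": [0, 0, 0.2], "yaw": 3.5}, {"dp": [0, 0, 0.5], "yaw": 7}, {"dp": [0, 0, 0.7], "yaw": 10.5}, {"dp": [0, 0, 0.9], "yaw": 14}, {"dp": [0, 0, 1.2], "yaw": 17.5}, {"dp": [0, 0, 1.4], "yaw": 21}, {"dp": [0, 0, 1.4], "yaw": 21}]}}

```text
clock: 20.58
eef_pos: [528.8, -224.2, 112.0]
tcp_rot: [-3.141, 0.001, 0.12]
contact_force: [-1.9, -0.8, 3.1]
opening: 0.136
grasp_force: 33.4
```

```bash
python3 st.py
```

```text
[ 528.78 -224.21  112.01] yaw-13.7: -6.8 [-1.9 -0.8  3.1] [-0.06  0.17 -0.08] 33.356972336769104 1.05 20.575
```

Call:
{"fn": "carry_out", "kwargs": {"targets": [{"dp": [0, 0, 0.2], "yaw": 3.5}, {"dp": [0, 0, 0.5], "yaw": 7}, {"dp": [0, 0, 0.7], "yaw": 10.5}, {"dp": [0, 0, 0.9], "yaw": 14}, {"dp": [0, 0, 1.2], "yaw": 17.5}, {"dp": [0, 0, 1.4], "yaw": 21}, {"dp": [0, 0, 1.4], "yaw": 21}]}}

```text
clock: 21.45
eef_pos: [528.8, -224.3, 111.0]
tcp_rot: [-3.141, 0.001, -0.247]
contact_force: [-2.5, 0.1, 7.4]
opening: 0.136
grasp_force: 34.0
```

```bash
python3 st.py
```

```text
[ 528.82 -224.27  111.02] yaw-13.7: -27.8 [-2.5  0.1  7.4] [ 0.1   0.45 -0.06] 33.980682492256165 1.41 21.45
```

Call:
{"fn": "carry_out", "kwargs": {"targets": [{"dp": [0, 0, 0.1], "yaw": 3}, {"dp": [0, 0, 0.2], "yaw": 6}, {"dp": [0, 0, 0.4], "yaw": 9}, {"dp": [0, 0, 0.6], "yaw": 12}, {"dp": [0, 0, 0.6], "yaw": 12}]}}

```text
clock: 22.08
eef_pos: [528.9, -224.2, 111.0]
tcp_rot: [-3.142, 0.001, -0.456]
contact_force: [-4.0, 1.3, 12.2]
opening: 0.13
grasp_force: 34.8
```

```bash
python3 st.py
```

```text
[ 528.92 -224.23  110.96] yaw-13.7: -39.8 [-4.   1.3 12.2] [0.26 0.75 0.09] 34.82609689235687 1.62 22.075
```

Z has stalled, so pressure from the hand already has the strap down. I'll keep turning without feed so the thread takes up the play.

Call:
{"fn": "carry_out", "kwargs": {"targets": [{"dp": [0, 0, -0.3], "yaw": 3}, {"dp": [0, 0, -0.4], "yaw": 6}, {"dp": [0, 0, -0.4], "yaw": 9}, {"dp": [0, 0, -0.4], "yaw": 9}]}}

```text
clock: 22.58
eef_pos: [528.9, -224.1, 111.0]
tcp_rot: [-3.142, 0.001, -0.613]
contact_force: [-2.4, 1.4, 10.0]
opening: 0.135
grasp_force: 34.2
```

```bash
python3 st.py
```

```text
[ 528.92 -224.13  110.99] yaw-13.7: -48.8 [-2.4  1.4 10. ] [ 0.33  0.46 -0.03] 34.24439191818237 1.78 22.575
```

Call:
{"fn": "carry_out", "kwargs": {"targets": [{"dp": [0, 0, 0], "yaw": 3}, {"dp": [0, 0, 0], "yaw": 6}, {"dp": [0, 0, 0], "yaw": 9}, {"dp": [0, 0, 0], "yaw": 9}]}}

```text
clock: 23.08
eef_pos: [528.7, -224.3, 111.0]
tcp_rot: [3.141, 0.001, -0.77]
contact_force: [-3.9, 1.1, 9.5]
opening: 0.136
grasp_force: 34.2
```

```bash
python3 st.py
```

```text
[ 528.72 -224.25  110.96] yaw-13.7: -57.8 [-3.9  1.1  9.5] [0.05 0.58 0.09] 34.2400860786438 1.94 23.075
```

Call:
{"fn": "carry_out", "kwargs": {"targets": [{"dp": [0, 0, 0], "yaw": 3}, {"dp": [0, 0, 0], "yaw": 6}, {"dp": [0, 0, 0], "yaw": 9}, {"dp": [0, 0, 0], "yaw": 9}]}}

```text
clock: 23.58
eef_pos: [528.4, -224.4, 110.8]
tcp_rot: [3.14, 0.001, -0.926]
contact_force: [-4.6, 0.1, 9.3]
opening: 0.137
grasp_force: 39.2
```

```bash
python3 st.py
```

```text
[ 528.42 -224.37  110.84] yaw-13.7: -66.7 [-4.6  0.1  9.3] [-0.03  0.65  0.78] 39.219762682914734 2.09 23.575
```

The torque is up sharply to 0.78 N m at 138° forward, which is the firm stop. I'll take off the downward press and read again before letting go.

Call:
{"fn": "carry_out", "kwargs": {"targets": [{"dp": [0, 0, -0.3], "yaw": 0}, {"dp": [0, 0, -0.6], "yaw": 0}, {"dp": [0, 0, -0.9], "yaw": 0}]}}

```text
clock: 23.95
eef_pos: [528.4, -224.3, 110.9]
tcp_rot: [3.14, 0.001, -0.928]
contact_force: [-3.1, -1.5, -2.8]
opening: 0.134
grasp_force: 38.0
```

```bash
python3 st.py
```

```text
[ 528.37 -224.34  110.93] yaw-13.7: -66.9 [-3.1 -1.5 -2.8] [-0.41  0.52  0.79] 38.04700791835785 2.1 23.95
```

With the press removed, Z holds at 110.9, so the thread is carrying the strap. Letting go.

Call:
{"fn": "carry_out", "kwargs": {"targets": [{"dp": [0, 0, 0], "yaw": -1}, {"dp": [0, 0, 0], "yaw": -1}, {"dp": [0, 0, 0], "yaw": -1}, {"dp": [0, 0, 0], "yaw": -1}, {"dp": [0, 0, 0], "yaw": -1}], "fingers": 0.1}}

```text
clock: 24.58
eef_pos: [529.3, -224.4, 111.6]
tcp_rot: [-3.141, -0.0, -0.913]
contact_force: [-0.2, 1.4, 0.5]
opening: 0.552
grasp_force: 0.0
```

Call:
{"fn": "carry_out", "kwargs": {"targets": [{"dp": [0, 0, -10], "yaw": 0}, {"dp": [0, 0, -35], "yaw": 0}, {"dp": [0, 0, -70], "yaw": 0}, {"dp": [-30, 0, -90], "yaw": 0}, {"dp": [-60, 0, -100], "yaw": 0}, {"dp": [-60, 0, -100], "yaw": 0}, {"dp": [-60, 0, -100], "yaw": 0}]}}

```text
clock: 25.45
eef_pos: [493.0, -177.3, 212.0]
tcp_rot: [-3.141, -0.001, -0.912]
contact_force: [0.3, 0.4, 0.3]
opening: 0.549
grasp_force: 0.0
```

```bash
python3 - <<'E'
from h import *
exec(open("st.py").read())
c=r.get_calibration("wrist");a=r.grab_frame("wrist");b=r.grab_frame("scene");t=r.grab_frame("top")
o=np.zeros((600,800,3),np.uint8)
o[:320,:512]=cv2.resize(a,(512,320))
o[320:600,:400]=cv2.resize(b[180:285,300:450],(400,280));o[320:600,400:]=cv2.resize(t[150:255,320:470],(400,280))
cv2.imwrite("pics/end.png",o[:,:,::-1])
E
```

```text
[ 492.97 -177.26  212.  ] yaw-13.7: -66.0 [0.3 0.4 0.3] [-0.02  0.    0.03] 0.0 2.14 25.45
```

View pics/end.png

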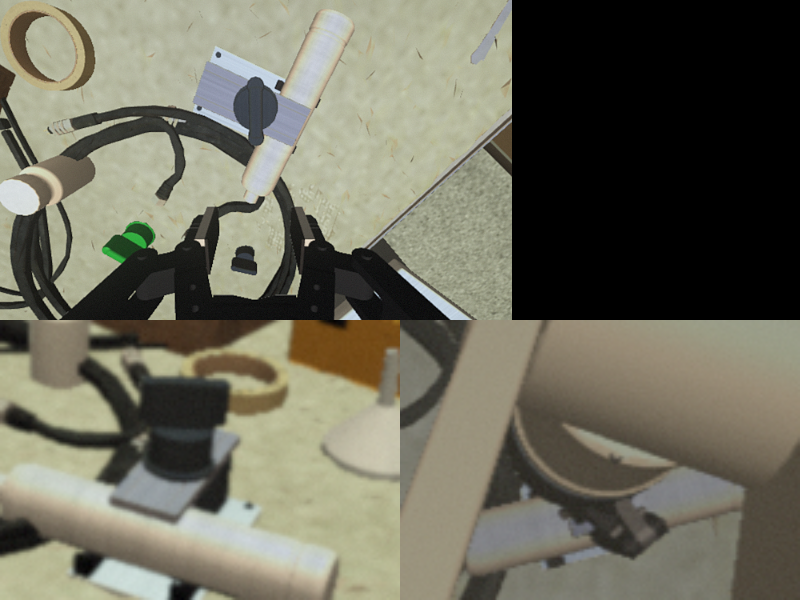

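The wrist panel shows the nut at about (256,105), upright, seated on the strap and still at its tightened angle. The bottle is in place and the gripper is clear.

```bash
python3 -c "
from rig import r
print(r.sign_off())"
```

```text
the job is handed in; nothing more can be done
None
```

The job is handed in with no verdict returned: the nut dropped into the thread about 66–70° backward and was turned about 138° forward to a firm stop; once released it sat upright on the strap, with the bottle untouched, at about 25 s of the 72 s limit.

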